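# Hang the spoked hub in the bayonet socket and lock it

## Task

Pick up the three-spoked hub by its hexagon and lower it into the blue-flanged bayonet socket so that its three brass lugs go down the open slots, over the yellow marks, and rest on the track below; then let go of it. Then, without taking the hexagon again, push a spoke round clockwise (seen from above) until the lugs drop into the notches over the green marks, and leave the hub locked there. Don't push the tin, the mug, the tape measure or the spanner about.

Things in the scene. Friction and masses are not known exactly. Their poses are not given: they have to be found in the camera images.
- hub: Loose aluminium hub, 0.5 kg, 110 mm high, upright on its spigot; the same after each third of a turn. Origin: centre of the spigot's underside, z its axis, up. Spigot 56 mm diameter to z = 60 (lowest 10 mm tapering to 42); 72 mm round head at z = 60 to 66; dark hexagon on top. Three brass lugs, and a spoke straight above each, at 0, 120 and 240 deg from its x axis.
- hexagon: Dark steel hexagon fixed on top of the hub, for lifting it from above: 36 mm across flats, 44 mm high, z = 66 to 110 of the hub. Origin: centre of its underside; axes as the hub's. The normals of its flats lie at 30, 90, 150, ... deg from the hub's x axis; the spokes run out below it (their tops at z = 75 of the hub).
- lug (a point): Tip of the hub's lug on the hub's x axis (radius 42 mm, z = 30 of the hub; axes as the hub's). The lugs are round radial pins of 8 mm diameter.
- spoke (a point): Centre of the red ball (18 mm diameter) at the end of the hub's spoke on the hub's x axis: radius 74 mm, z = 70 of the hub. The spokes are level round steel bars of 10 mm diameter. A push of a few newtons on one turns the hub in the socket.
- socket: Bayonet socket fixed to the table: blue flange, 124 mm diameter, 10 mm thick, with a dark collar, 76 mm outside, 60 inside (2 mm clearance round the spigot), 80 mm high. Origin on its axis at the table top, z up. Three J-shaped slots through the collar's wall: entries open at the top, 13 mm wide, at 0, 120 and 240 deg from its x axis (yellow marks on the flange below them).
- notch0 (a point): Where a lug's tip lies in the locking notch at -52 deg of the socket (radius 42 mm, z = 54; green mark below); the others are at 68 and 188 deg. Notches are 13 mm wide, floor at z = 50, at the end of the track, whose end wall stops the lug. In the notches the hub's origin stands 24 mm above the table; it drops in by its weight, no spring.
- entry0 (a point): Where a lug's tip lies at the foot of the entry at 0 deg of the socket (radius 42 mm, z = 64; axes the socket's). From each entry a track runs 52 deg clockwise seen from above (negative about z) to the notch: floor at z = 60, under a lip at z = 72 to 80. With its lugs on the track floor the hub's origin stands 34 mm above the table.
- entry1 (a point): The same for the entry at 120 deg.
- entry2 (a point): The same for the entry at 240 deg.
- tin: Bystander: paste tin with green side and grey-white lid, 69 mm diameter, 46 mm high; origin at the centre of its underside.
- mug: Bystander: light grey mug, 67 x 96 mm with its handle, 98 mm high; origin at the centre of its underside.
- tape_measure: Bystander: yellow and black tape measure, 72 x 79 x 36 mm; origin at the centre of its underside.
- spanner: Bystander: bright steel spanner lying flat, 171 mm long along its y axis, 30 mm wide, 8 mm thick; origin at the centre of its underside.

How it is judged:
By the outcome, as a careful person would: the job done as asked, in the order asked, and still so for the second after the job is handed in, with the robot touching nothing.
It also fails if it takes over 59 s, if anything falls off the work surface, if the arm or the gripper's body presses on something with over 40 N, if the wrist force passes 120 N, or if a joint passes its speed limit or range.

## Robot

A 6-joint arm with a two-finger parallel gripper is mounted at the origin on a cart in front of the work surface, level with it; the furniture and walls round the work are solid. World frame = base frame: x ahead of the robot, y to its left, z up, the work surface at z = 0. Lengths are in m, angles in rad, forces in N, time in s.
With the tool pointing down it reaches from about 0.325 to 0.9 m from the base axis. Payload 6.1 kg.
Tool frame: the origin (TCP) lies midway between the tips of the shut fingers; the grasp point (between the pads) lies r.tcp_to_grasp behind it (r.tcp_to_grasp is the distance from the TCP to the grasp point, in m); z points along the fingers, y is the line along which they close (so a half turn about z gives the same grasp; the last joint's range is limited). The gripper opens to 85 mm and grips with 20 to 120 N. Pads are 22 mm wide; open, the fingers measure 114 mm over their backs; the gripper's body (76 mm by 85 mm) begins 54 mm behind the grasp point. The pads swing forward as they close: fully open they stand 13 mm farther back than shut.
Start: joints at [-1.455, 0.22, 1.526, -0, 1.395, -0.126], TCP at [0.15, -0.607, 0.231] pointing down, gripper open.
Joint ranges: [-2.98, 2.98], [-0.91, 2.08], [0.09, 2.57], [-1.24, 4.39], [0.2, 2.65], [-2.68, 2.68]. Speed limits (rad/s): [2.57, 2.57, 3.01, 3.14, 3.14, 3.14].

## Interface

Orientations are given as a rotation vector (axis times angle).
In Python, from workcell import r gives the robot as it stands.
- The arm moves only by the tool apply_moves, never from a script. Its argument "moves" is a list of rows, each an object with "delta_rot": the turn, a rotation vector about the world's x, y, z in degrees, a list of three; "linear": the shift along the world's x, y, z in m, a list of three; "grip": the finger opening in m, from 0 to 0.0854. In form: [{"delta_rot": [wx, wy, wz], "linear": [dx, dy, dz], "grip": grip}, ...]. A call has exactly 5 rows; each row shifts and turns the commanded pose from where the row before left it; what a row does not reach is not made up. A row lasts 1/12 s, in which the tool goes at most 41.7 mm and 7.16 degrees, less where a joint would pass 70% of its speed; a pose out of reach is approached as far as the arm can. A call with a gripper value outside its range is refused whole. The fingers move at their own pace and stop on an object; the grip force is fixed at half the most. Time passes only in rows, so rows that do not move let the fingers close, or fill a call up. It gives the time, the measured TCP pose, the force, the opening and the grip force at its end, in the units of the state.
- r.get_state(): the state, without advancing time (a new reading comes with each control period).
- r.read_camera(name): name is "scene" or "top" or "wrist"; returns a dict with "image" (480x640x3 uint8, blue, green, red), "vfov" (degrees; the focal length in pixels is half the picture's height over the tangent of half this angle, whatever the lens; pixels are square), "cx", "cy" (the principal point, pixels), "k1" (the pictures are not rectified: a ray, as slopes to the right and down, at radius r is drawn at 1 + k1 r^2 times it, then the intrinsics apply), "origin" and "orientation" of the camera in the world. Camera axes: x right, y down, z forward; pixel columns grow to the right and rows downward; lengths in m; the calibration is good to about 2 mm. A picture is of the moment at which its call begins. There is no depth.
- r.job_done(): hands the job in; it is judged then, once.
Trained networks look in a picture, given as the dict that the camera call returned (one of the last four; its "shot" number tells which), for a name from the list of things; names that differ only in an ending like _2 or _b are one class to them, and where a whole thing is asked for, a point or a joint stands for the part that bears it (a point fixed in the world has none). Each returns a list of dicts, best first, with "p" (0 to 1); they miss things now and then, are a little off and sometimes report something else, mostly with a low value. They report only what shows in the picture. A call takes as long as a camera call.
- r.masks_of(picture, thing): "mask" (480x640 bool, what is visible of it) and "location" ([row, column] in pixels, amid what is visible of it).
The state is a dict: "time": time; "joints": joint angles; "joint_velocities": joint speeds; "effort": joint torques, N m; "tcp_pos": TCP position; "ee_rot": TCP orientation; "contact_force": force on the tool from outside, world axes, zero at the start; "moment": the same for the moment, N m; "grip_width": finger opening in m; "finger_force": force on a finger pad.
Only numpy, scipy, OpenCV 4.12 (cv2) and the standard library are available. Lean on these libraries where they do the work, as an engineer would, in place of code of your own. Each camera call takes 0.05 s, during which the arm holds its last target. There are 200 camera calls.

## Working session

There is one attempt and no reset: what is moved stays moved. The work goes in short steps, Python scripts to look and compute and a tool call to move; the robot and the scene stay as the last step left them, time stands still between calls to the robot, and variables do not carry over. Pictures are saved under pics/ and viewed, at most 10 in all, crops included, and the job is handed in when it is done.

Besides the shell and the picture viewer there is one more tool, called after "Emit:" as name([rows], argument=value, ...), one row to a line, values as JSON. apply_moves: Moves the arm, as the interface text tells. Its arguments: {"type":"object","properties":{"moves":{"type":"array"}},"required":["moves"]}

```bash
mkdir -p pics; ls; cat > h.py <<'E'
import numpy as np, cv2
from scipy.spatial.transform import Rotation as R
from workcell import r
def K(c):
    f=240/np.tan(np.radians(c["vfov"])/2); return np.array([[f,0,c["cx"]],[0,f,c["cy"]],[0,0,1.]])
def rot(c):
    o=np.array(c["orientation"],float); return o if o.shape==(3,3) else R.from_rotvec(o).as_matrix()
def ray(c,px):
    p=cv2.undistortPoints(np.array([[px]],float),K(c),np.array([c["k1"],0,0,0]))[0,0]
    return rot(c)@np.array([p[0],p[1],1.])
def onz(c,px,z):
    d=ray(c,px);o=np.array(c["origin"]); return o+d*(z-o[2])/d[2]
def proj(c,P):
    P=np.atleast_2d(np.array(P,float)); M=rot(c).T; 
    return cv2.projectPoints(P,cv2.Rodrigues(M)[0],-M@np.array(c["origin"]),K(c),np.array([c["k1"],0,0,0]))[0][:,0]
def tri(vs):
    A=np.zeros((3,3));b=np.zeros(3)
    for c,px in vs:
        d=ray(c,px);d/=np.linalg.norm(d);Q=np.eye(3)-np.outer(d,d);A+=Q;b+=Q@np.array(c["origin"])
    return np.linalg.solve(A,b)
E
python3 - <<'E'
from h import *
s=r.get_state();print(s['tcp_pos'],s['ee_rot'],r.tcp_to_grasp,s['time'])
for n in ["top","scene","wrist"]:
    c=r.read_camera(n);cv2.imwrite(f"pics/{n}0.png",c["image"])
    print(n,c["vfov"],c["k1"],c["origin"],c["orientation"])
    for t in ["hub","hexagon","lug","spoke","socket","notch0","entry0","tin","mug","tape_measure","spanner"]:
        try:
            for m in r.masks_of(c,t)[:4]:
                if m["p"]>.3: print(' ',t,round(m["p"],2),np.round(m["location"]),m["mask"].sum(), np.round(onz(c,m["location"][::-1],0.0),3))
        except Exception as e: print(t,e)
E
```

```text
pics
[ 0.14958987 -0.60617907  0.23014967] [-3.11661886e+00 -3.78662405e-01 -6.23326315e-05] 0.0187 0.0
top 57.98836119508191 -0.04040019521631158 [ 0.49793325 -0.08140788  1.08571217] [-2.16028797  2.18124808 -0.1489669 ]
  hub 0.67 [260. 348.] 1088 [ 0.568 -0.175  0.   ]
  hexagon 0.82 [259. 350.] 246 [ 0.569 -0.179  0.   ]
  hexagon 0.63 [220. 421.] 857 [ 0.668 -0.361  0.   ]
  lug 0.81 [263. 348.] 960 [ 0.56  -0.174  0.   ]
  spoke 0.83 [259. 348.] 875 [ 0.57  -0.173  0.   ]
  socket 0.84 [286. 204.] 2008 [0.506 0.186 0.   ]
  notch0 0.7 [284. 204.] 2048 [0.511 0.187 0.   ]
  notch0 0.32 [260. 350.] 1003 [ 0.568 -0.179  0.   ]
  entry0 0.75 [285. 203.] 1950 [0.509 0.19  0.   ]
  tin 0.96 [178. 260.] 641 [0.781 0.048 0.   ]
  tin 0.59 [259. 351.] 1076 [ 0.571 -0.181  0.   ]
  mug 0.56 [220. 421.] 853 [ 0.668 -0.362  0.   ]
  tape_measure 0.76 [282. 444.] 870 [ 0.51  -0.415  0.   ]
  spanner 0.6 [298. 284.] 324 [ 0.474 -0.013  0.   ]
scene 50.58421220180248 -0.02346448550744798 [0.20858783 0.63828138 0.85032391] [-0.68503514  2.61494937 -1.14906466]
  hub 0.94 [239. 352.] 1191 [ 0.583 -0.204 -0.   ]
  hexagon 0.75 [224. 355.] 404 [ 0.601 -0.259  0.   ]
  lug 0.93 [238. 355.] 1222 [ 0.579 -0.212 -0.   ]
  spoke 0.7 [235. 357.] 1274 [ 0.579 -0.224  0.   ]
  socket 0.92 [370. 298.] 3466 [0.509 0.178 0.   ]
  notch0 0.88 [369. 295.] 3489 [0.514 0.179 0.   ]
  entry0 0.93 [371. 301.] 3320 [0.503 0.177 0.   ]
  tin 0.66 [270. 230.] 913 [0.783 0.028 0.   ]
  mug 0.57 [185. 351.] 943 [ 0.684 -0.404 -0.   ]
  tape_measure 0.87 [198. 406.] 643 [ 0.529 -0.426  0.   ]
  tape_measure 0.72 [236. 359.] 1347 [ 0.572 -0.222  0.   ]
  spanner 0.83 [309. 358.] 482 [ 0.473 -0.013  0.   ]
wrist 60.160118980807134 -0.07873215192080425 [ 0.22615104 -0.58751958  0.37526103] [ 2.27117528 -1.7808959  -0.27592107]
```

```bash
python3 - <<'E'
from h import *
a=cv2.imread("pics/top0.png");b=cv2.imread("pics/scene0.png")
f=lambda i,x,y:cv2.resize(i[y:y+100,x:x+130],(390,300),interpolation=cv2.INTER_CUBIC)
cv2.imwrite("pics/v1.png",np.vstack([np.hstack([f(a,285,210),f(a,140,235)]),np.hstack([f(b,290,190),f(b,235,315)])]))
E
```

```text
(no output)
```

View pics/v1.png

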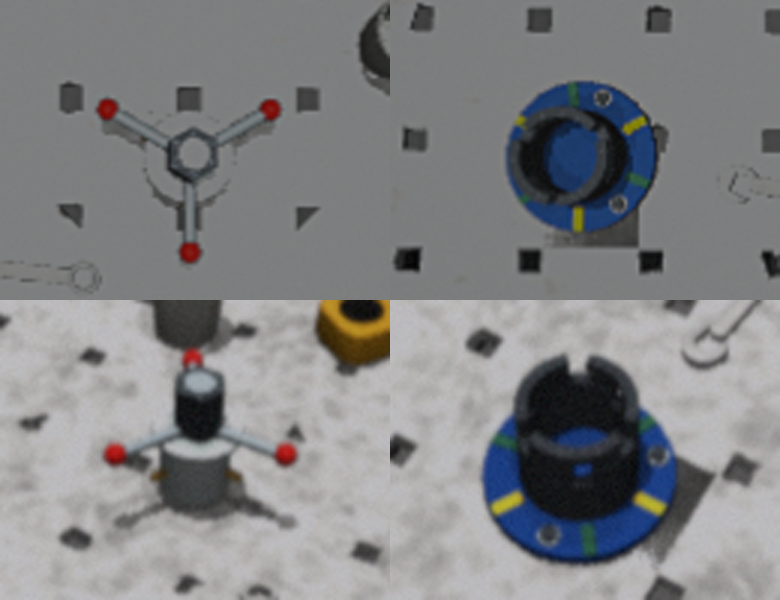

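View pics/top0.png

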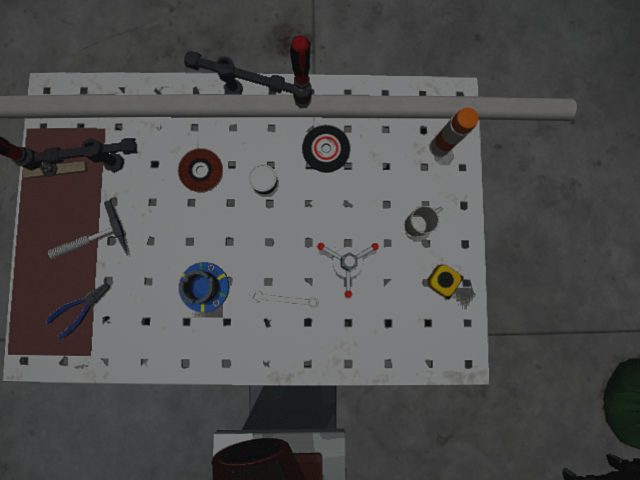

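```bash
cat >> h.py <<'E'
def blobs(c,kind,box,amin=4):
    h=cv2.cvtColor(c["image"],cv2.COLOR_BGR2HSV);H,S,V=[h[...,i].astype(int) for i in range(3)]
    m={'red':((H<8)|(H>172))&(S>150)&(V>60),'yel':(H>20)&(H<35)&(S>130)&(V>60),'grn':(H>55)&(H<90)&(S>70),'blu':(H>95)&(H<125)&(S>120)}[kind].astype(np.uint8)
    x0,y0,x1,y1=box;z=np.zeros_like(m);z[y0:y1,x0:x1]=m[y0:y1,x0:x1]
    n,l,st,ce=cv2.connectedComponentsWithStats(z)
    return [(ce[i],st[i,4]) for i in range(1,n) if st[i,4]>=amin]
def fit_socket(c,box):
    pts=[];ang=[]
    from scipy.optimize import least_squares
    obs=[(onz(c,p,0.010)[:2],k) for k in('yel','grn') for p,a in blobs(c,k,box)]
    return obs
E
python3 - <<'E'
from h import *
bx={'top':((285,220,400,310),(165,250,245,330)),'scene':((300,190,410,270),(235,315,365,420))}
for n in bx:
    c=r.read_camera(n)
    P=[onz(c,p,.07) for p,a in blobs(c,'red',bx[n][0])]
    print(n,np.round(P,4).tolist())
    for k in('yel','grn'):
        for p,a in blobs(c,k,bx[n][1]): print(k,a,np.round(onz(c,p,.01)[:2],4))
E
```

```text
top [[0.5971, -0.1028, 0.07], [0.5955, -0.2315, 0.07], [0.4847, -0.1652, 0.07]]
yel 6 [0.5338 0.2357]
yel 21 [0.5294 0.142 ]
yel 21 [0.453  0.1873]
grn 22 [0.5542 0.1929]
grn 23 [0.4847 0.1386]
grn 6 [0.47   0.2318]
scene [[0.5971, -0.2363, 0.07], [0.596, -0.1033, 0.07], [0.4848, -0.1668, 0.07]]
yel 36 [0.4536 0.1863]
yel 33 [0.5306 0.2298]
grn 18 [0.4843 0.137 ]
grn 22 [0.5553 0.1923]
grn 32 [0.4734 0.2264]
```

Emit:
apply_moves([
  {"delta_rot": [0,0,3],"linear": [0.027,0.029,0],"grip": 0.085},
  {"delta_rot": [0,0,3],"linear": [0.027,0.029,0],"grip": 0.085},
  {"delta_rot": [0,0,3],"linear": [0.027,0.029,0],"grip": 0.085},
  {"delta_rot": [0,0,3],"linear": [0.027,0.029,0],"grip": 0.085},
  {"delta_rot": [0,0,3],"linear": [0.027,0.029,0],"grip": 0.085},
])

```text
time: 2.32
tcp_pos: [0.2855, -0.4604, 0.2314]
ee_rot: [3.041, 0.786, 0.0]
contact_force: [1.2, 0.1, 1.0]
grip_width: 0.0852
finger_force: 0.0
```

Emit:
apply_moves([
  {"delta_rot": [0,0,3],"linear": [0.027,0.029,0],"grip": 0.085},
  {"delta_rot": [0,0,3],"linear": [0.027,0.029,0],"grip": 0.085},
  {"delta_rot": [0,0,3],"linear": [0.027,0.029,0],"grip": 0.085},
  {"delta_rot": [0,0,3],"linear": [0.027,0.029,0],"grip": 0.085},
  {"delta_rot": [0,0,3],"linear": [0.027,0.029,0],"grip": 0.085},
])

```text
time: 2.73
tcp_pos: [0.4207, -0.3152, 0.2316]
ee_rot: [2.912, 1.176, 0.001]
contact_force: [1.4, -0.9, -1.0]
grip_width: 0.0845
finger_force: 0.0
```

Emit:
apply_moves([
  {"delta_rot": [0,0,3],"linear": [0.027,0.029,0],"grip": 0.085},
  {"delta_rot": [0,0,3],"linear": [0.027,0.029,0],"grip": 0.085},
  {"delta_rot": [0,0,3],"linear": [0.027,0.029,0],"grip": 0.085},
  {"delta_rot": [0,0,3],"linear": [0.027,0.029,0],"grip": 0.085},
  {"delta_rot": [0,0,3],"linear": [0.027,0.029,0],"grip": 0.085},
])

```text
time: 3.15
tcp_pos: [0.5558, -0.1701, 0.2316]
ee_rot: [2.734, 1.547, 0.0]
contact_force: [0.7, -0.7, 0.9]
grip_width: 0.085
finger_force: 0.0
```

```bash
python3 - <<'E'
from h import *
c=r.read_camera("wrist");cv2.imwrite("pics/w1.png",c["image"])
print(c["origin"],r.get_state()['tcp_pos'],rot(c)[:,2])
for p,a in blobs(c,'red',(0,0,640,480),20): print(p,a,onz(c,p,.07))
E
```

```text
[ 0.59674864 -0.10267129  0.37553472] [ 0.55966994 -0.16456981  0.23157946] [-0.15534368 -0.2609695  -0.95276611]
[592.60661765   4.15073529] 272 [ 0.80296463 -0.1385319   0.07      ]
[312.37346437 110.76412776] 407 [ 0.59609664 -0.1032084   0.07      ]
[396.35016835 259.2020202 ] 297 [ 0.59497509 -0.23324616  0.07      ]
[230.78623188 259.96376812] 276 [ 0.48289671 -0.16644898  0.07      ]
```

View pics/w1.png

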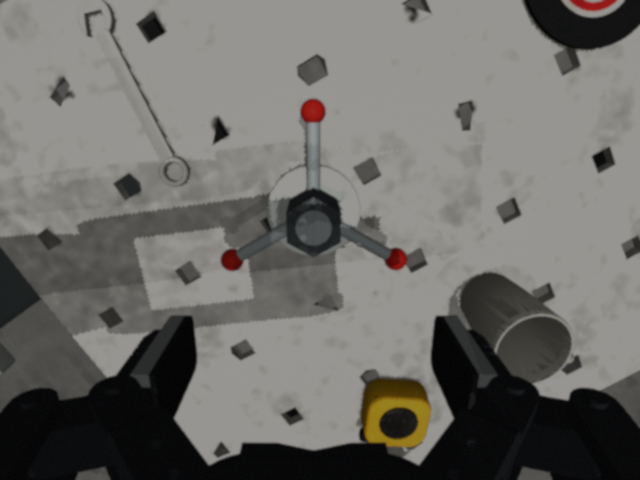

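```bash
python3 - <<'E'
from h import *
for i in range(2):
    c=r.read_camera("top");s=r.get_state();print(s['time'],s['tcp_pos'],s['ee_rot'],s['joint_velocities'])
a=R.from_rotvec(s['ee_rot']).as_matrix();print(np.degrees(np.arctan2(a[1,1],a[0,1])))
E
```

```text
3.25 [ 0.55760457 -0.16723949  0.23136448] [-2.73017935 -1.55313332 -0.00343265] [-0.07649236 -0.02488385  0.03617787 -0.05406942  0.01466324 -0.01517257]
3.3 [ 0.55605559 -0.16935495  0.23118917] [-2.73249243e+00 -1.54988399e+00 -3.03225533e-04] [-0.06094655 -0.01825288  0.02637165 -0.02209926  0.00716012 -0.00526216]
-30.875731835889276
```

Emit:
apply_moves([
  {"delta_rot": [0,0,0],"linear": [0.0035,0.0035,-0.02],"grip": 0.085},
  {"delta_rot": [0,0,0],"linear": [0,0,-0.03],"grip": 0.085},
  {"delta_rot": [0,0,0],"linear": [0,0,-0.03],"grip": 0.085},
  {"delta_rot": [0,0,0],"linear": [0,0,-0.02],"grip": 0.085},
  {"delta_rot": [0,0,0],"linear": [0,0,-0.01],"grip": 0.085},
])

```text
time: 3.72
tcp_pos: [0.5554, -0.1685, 0.1177]
ee_rot: [-2.734, -1.539, 0.006]
contact_force: [-0.8, 0.2, 0.6]
grip_width: 0.0852
finger_force: 0.0
```

Emit:
apply_moves([
  {"delta_rot": [0,0,0],"linear": [0,0,-0.015],"grip": 0.085},
  {"delta_rot": [0,0,0],"linear": [0,0,-0.015],"grip": 0.085},
  {"delta_rot": [0,0,0],"linear": [0,0,-0.01],"grip": 0.085},
  {"delta_rot": [0,0,0],"linear": [0,0,0],"grip": 0.085},
  {"delta_rot": [0,0,0],"linear": [0,0,0],"grip": 0.085},
])

```text
time: 4.13
tcp_pos: [0.5579, -0.1688, 0.0815]
ee_rot: [-2.737, -1.542, 0.001]
contact_force: [-0.2, -0.5, 0.0]
grip_width: 0.0848
finger_force: 0.0
```

Emit:
apply_moves([
  {"delta_rot": [0,0,0],"linear": [0.0005,0.0005,0],"grip": 0.06},
  {"delta_rot": [0,0,0],"linear": [0,0,0],"grip": 0.045},
  {"delta_rot": [0,0,0],"linear": [0,0,0],"grip": 0.03},
  {"delta_rot": [0,0,0],"linear": [0,0,0],"grip": 0.02},
  {"delta_rot": [0,0,0],"linear": [0,0,0],"grip": 0.02},
])

```text
time: 4.55
tcp_pos: [0.5589, -0.1678, 0.0823]
ee_rot: [2.736, 1.544, 0.001]
contact_force: [-2.3, 1.8, 6.4]
grip_width: 0.0349
finger_force: 59.7
```

Emit:
apply_moves([
  {"delta_rot": [0,0,0],"linear": [0,0,0],"grip": 0.02},
  {"delta_rot": [0,0,0],"linear": [0,0,0],"grip": 0.02},
  {"delta_rot": [0,0,0],"linear": [0,0,0],"grip": 0.02},
  {"delta_rot": [0,0,0],"linear": [0,0,0],"grip": 0.02},
  {"delta_rot": [0,0,0],"linear": [0,0,0],"grip": 0.02},
])

```text
time: 4.97
tcp_pos: [0.5589, -0.1678, 0.0823]
ee_rot: [2.736, 1.544, 0.001]
contact_force: [-2.2, 1.5, 6.1]
grip_width: 0.0352
finger_force: 59.8
```

Emit:
apply_moves([
  {"delta_rot": [0,0,0],"linear": [0,0,0.02],"grip": 0.02},
  {"delta_rot": [0,0,0],"linear": [0,0,0.03],"grip": 0.02},
  {"delta_rot": [0,0,0],"linear": [0,0,0.03],"grip": 0.02},
  {"delta_rot": [0,0,0],"linear": [0,0,0.03],"grip": 0.02},
  {"delta_rot": [0,0,0],"linear": [0,0,0.02],"grip": 0.02},
])

```text
time: 5.38
tcp_pos: [0.559, -0.1679, 0.2135]
ee_rot: [2.735, 1.543, 0.001]
contact_force: [1.5, -0.2, -4.3]
grip_width: 0.0349
finger_force: 62.0
```

Emit:
apply_moves([
  {"delta_rot": [0,0,0],"linear": [-0.004,0.025,0],"grip": 0.02},
  {"delta_rot": [0,0,0],"linear": [-0.005,0.035,0],"grip": 0.02},
  {"delta_rot": [0,0,0],"linear": [-0.006,0.035,0],"grip": 0.02},
  {"delta_rot": [0,0,0],"linear": [-0.006,0.035,0],"grip": 0.02},
  {"delta_rot": [0,0,0],"linear": [-0.006,0.035,0],"grip": 0.02},
])

```text
time: 5.8
tcp_pos: [0.5303, -0.0013, 0.21]
ee_rot: [-2.736, -1.542, 0.003]
contact_force: [1.5, 1.5, -4.4]
grip_width: 0.0351
finger_force: 62.0
```

Emit:
apply_moves([
  {"delta_rot": [0,0,0],"linear": [-0.006,0.035,0],"grip": 0.02},
  {"delta_rot": [0,0,0],"linear": [-0.006,0.035,0],"grip": 0.02},
  {"delta_rot": [0,0,0],"linear": [-0.006,0.035,0],"grip": 0.02},
  {"delta_rot": [0,0,0],"linear": [-0.005,0.035,0],"grip": 0.02},
  {"delta_rot": [0,0,0],"linear": [-0.004,0.025,0],"grip": 0.02},
])

```text
time: 6.22
tcp_pos: [0.5029, 0.1649, 0.2101]
ee_rot: [-2.734, -1.544, 0.002]
contact_force: [-0.0, -0.2, -4.0]
grip_width: 0.0352
finger_force: 62.0
```

Emit:
apply_moves([
  {"delta_rot": [0,0,0],"linear": [0,0.012,0],"grip": 0.02},
  {"delta_rot": [0,0,0],"linear": [0,0.012,0],"grip": 0.02},
  {"delta_rot": [0,0,0],"linear": [0,0,0],"grip": 0.02},
  {"delta_rot": [0,0,0],"linear": [0,0,0],"grip": 0.02},
  {"delta_rot": [0,0,0],"linear": [0,0,0],"grip": 0.02},
])

```text
time: 6.63
tcp_pos: [0.5048, 0.1851, 0.2109]
ee_rot: [2.737, 1.542, -0.002]
contact_force: [0.4, -0.0, -5.5]
grip_width: 0.0351
finger_force: 62.1
```

```bash
python3 - <<'E'
from h import *
C={n:r.read_camera(n) for n in("top","scene","wrist")}
zb=.07+r.get_state()['tcp_pos'][2]-.0823
print(zb, r.get_state()['tcp_pos'])
for n,c in C.items():
    P=[(onz(c,p,zb),a,p) for p,a in blobs(c,'red',(0,0,640,480),8)]
    P=[q for q in P if np.hypot(q[0][0]-.505,q[0][1]-.186)<.1]
    for q in P: print(n,np.round(q[0],4),q[1],np.round(q[2]),np.degrees(np.arctan2(q[0][1]-.1855,q[0][0]-.505)))
    if len(P)==3: print('  centre',np.mean([q[0] for q in P],0))
    for k in('yel','grn'):
        for p,a in blobs(c,k,(0,0,640,480)):
            x=onz(c,p,.01)
            if np.hypot(x[0]-.505,x[1]-.186)<.07: print(n,k,a,np.round(x[:2],4))
    cv2.imwrite(f"pics/{n}2.png",c["image"])
a=C["wrist"]["image"];b=C["scene"]["image"][230:430,180:420]
cv2.imwrite("pics/v2.png",np.hstack([cv2.resize(a,(400,300)),cv2.resize(b,(360,300),interpolation=cv2.INTER_CUBIC)]))
E
```

```text
0.1988837716041994 [0.50491118 0.18506817 0.21118377]
top [0.5416 0.1205 0.1989] 50 [212. 268.] -60.60983329704079
top [0.4302 0.1867 0.1989] 38 [179. 323.] 179.1093054069592
top yel 20 [0.5298 0.1417]
top yel 21 [0.453  0.1873]
top grn 22 [0.5542 0.1929]
top grn 21 [0.485  0.1394]
scene [0.5433 0.2489 0.1989] 69 [253. 324.] 58.84612403948082
scene [0.4314 0.1857 0.1989] 67 [334. 324.] 179.82236081204343
scene yel 30 [0.5304 0.2297]
scene yel 28 [0.4528 0.1863]
scene grn 16 [0.484  0.1365]
scene grn 24 [0.5549 0.192 ]
scene grn 32 [0.4734 0.2262]
wrist [0.5433 0.2489 0.1989] 1715 [311. 122.] 58.86498487668004
wrist [0.5435 0.1265 0.1989] 102 [454. 366.] -56.87869653828749
wrist [0.4355 0.1905 0.1989] 23 [173. 369.] 175.85090709961412
  centre [0.50743129 0.18865727 0.19888377]
wrist yel 45 [0.533  0.1361]
wrist yel 45 [0.446  0.1874]
wrist grn 207 [0.5548 0.1919]
wrist grn 194 [0.473  0.2262]
```

View pics/v2.png

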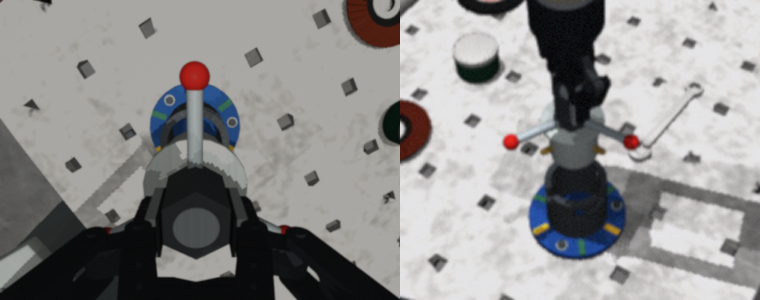

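Emit:
apply_moves([
  {"delta_rot": [0,0,0],"linear": [-0.0008,0.0006,-0.02],"grip": 0.02},
  {"delta_rot": [0,0,0],"linear": [0,0,-0.02],"grip": 0.02},
  {"delta_rot": [0,0,0],"linear": [0,0,-0.01],"grip": 0.02},
  {"delta_rot": [0,0,0],"linear": [0,0,-0.01],"grip": 0.02},
  {"delta_rot": [0,0,0],"linear": [0,0,0],"grip": 0.02},
])

```text
time: 7.2
tcp_pos: [0.5029, 0.186, 0.1491]
ee_rot: [-2.736, -1.542, 0.005]
contact_force: [0.3, -1.2, -4.8]
grip_width: 0.0352
finger_force: 61.9
```

Emit:
apply_moves([
  {"delta_rot": [0,0,0],"linear": [0,0,-0.003],"grip": 0.02},
  {"delta_rot": [0,0,0],"linear": [0,0,-0.003],"grip": 0.02},
  {"delta_rot": [0,0,0],"linear": [0,0,-0.003],"grip": 0.02},
  {"delta_rot": [0,0,0],"linear": [0,0,0],"grip": 0.02},
  {"delta_rot": [0,0,0],"linear": [0,0,0],"grip": 0.02},
])

```text
time: 7.62
tcp_pos: [0.504, 0.1869, 0.1426]
ee_rot: [2.736, 1.544, 0.001]
contact_force: [-0.6, -0.2, -4.2]
grip_width: 0.0351
finger_force: 62.0
```

Emit:
apply_moves([
  {"delta_rot": [0,0,0],"linear": [0,-0.0004,-0.004],"grip": 0.02},
  {"delta_rot": [0,0,0],"linear": [0,0,-0.004],"grip": 0.02},
  {"delta_rot": [0,0,0],"linear": [0,0,-0.004],"grip": 0.02},
  {"delta_rot": [0,0,0],"linear": [0,0,0],"grip": 0.02},
  {"delta_rot": [0,0,0],"linear": [0,0,0],"grip": 0.02},
])

```text
time: 8.03
tcp_pos: [0.5035, 0.1863, 0.1298]
ee_rot: [-2.736, -1.543, 0.001]
contact_force: [-0.9, 0.1, -4.5]
grip_width: 0.035
finger_force: 62.1
```

Emit:
apply_moves([
  {"delta_rot": [0,0,0],"linear": [0,0,-0.004],"grip": 0.02},
  {"delta_rot": [0,0,0],"linear": [0,0,-0.004],"grip": 0.02},
  {"delta_rot": [0,0,0],"linear": [0,0,-0.004],"grip": 0.02},
  {"delta_rot": [0,0,0],"linear": [0,0,0],"grip": 0.02},
  {"delta_rot": [0,0,0],"linear": [0,0,0],"grip": 0.02},
])

```text
time: 8.45
tcp_pos: [0.5035, 0.1863, 0.1178]
ee_rot: [-2.736, -1.543, 0.001]
contact_force: [0.1, -0.2, -5.0]
grip_width: 0.0351
finger_force: 62.1
```

Emit:
apply_moves([
  {"delta_rot": [0,0,0],"linear": [0,0,-0.001],"grip": 0.02},
  {"delta_rot": [0,0,0],"linear": [0,0,-0.001],"grip": 0.02},
  {"delta_rot": [0,0,0],"linear": [0,0,0],"grip": 0.02},
  {"delta_rot": [0,0,0],"linear": [0,0,0],"grip": 0.02},
  {"delta_rot": [0,0,0],"linear": [0,0,0],"grip": 0.02},
])

```text
time: 8.87
tcp_pos: [0.504, 0.1864, 0.1165]
ee_rot: [2.736, 1.543, 0.001]
contact_force: [0.5, 0.2, -5.1]
grip_width: 0.0351
finger_force: 62.0
```

Emit:
apply_moves([
  {"delta_rot": [0,0,0],"linear": [0,0,-0.001],"grip": 0.02},
  {"delta_rot": [0,0,0],"linear": [0,0,0],"grip": 0.02},
  {"delta_rot": [0,0,0],"linear": [0,0,0],"grip": 0.02},
  {"delta_rot": [0,0,0],"linear": [0,0,0],"grip": 0.02},
  {"delta_rot": [0,0,0],"linear": [0,0,0],"grip": 0.02},
])

```text
time: 9.28
tcp_pos: [0.5042, 0.1866, 0.1161]
ee_rot: [2.736, 1.544, 0.001]
contact_force: [-3.4, 0.4, 5.2]
grip_width: 0.035
finger_force: 63.2
```

Contact on the track floor at the expected height; release and rise.

Emit:
apply_moves([
  {"delta_rot": [0,0,0],"linear": [0,0,0],"grip": 0.05},
  {"delta_rot": [0,0,0],"linear": [0,0,0],"grip": 0.07},
  {"delta_rot": [0,0,0],"linear": [0,0,0],"grip": 0.085},
  {"delta_rot": [0,0,0],"linear": [0,0,0],"grip": 0.085},
  {"delta_rot": [0,0,0],"linear": [0,0,0],"grip": 0.085},
])

```text
time: 9.7
tcp_pos: [0.5039, 0.1863, 0.1151]
ee_rot: [2.736, 1.543, -0.0]
contact_force: [-0.5, -0.1, -0.5]
grip_width: 0.0851
finger_force: 0.0
```

Emit:
apply_moves([
  {"delta_rot": [0,0,0],"linear": [0,0,0.01],"grip": 0.085},
  {"delta_rot": [0,0,0],"linear": [0,0,0.03],"grip": 0.085},
  {"delta_rot": [0,0,0],"linear": [0,0,0.03],"grip": 0.085},
  {"delta_rot": [0,0,0],"linear": [0,0,0.03],"grip": 0.085},
  {"delta_rot": [0,0,0],"linear": [0,0,0.02],"grip": 0.085},
])

```text
time: 10.12
tcp_pos: [0.5049, 0.1866, 0.2394]
ee_rot: [2.735, 1.543, 0.006]
contact_force: [0.9, 0.5, 0.0]
grip_width: 0.0849
finger_force: 0.0
```

Emit:
apply_moves([
  {"delta_rot": [0,0,6],"linear": [0.005,-0.003,0],"grip": 0.06},
  {"delta_rot": [0,0,6],"linear": [0.005,-0.003,0],"grip": 0.04},
  {"delta_rot": [0,0,6],"linear": [0.005,-0.003,0],"grip": 0.02},
  {"delta_rot": [0,0,6],"linear": [0.005,-0.003,0],"grip": 0},
  {"delta_rot": [0,0,6],"linear": [0.005,-0.003,0],"grip": 0},
])

```text
time: 10.53
tcp_pos: [0.5292, 0.1713, 0.2363]
ee_rot: [2.237, 2.205, 0.001]
contact_force: [0.3, -0.3, -0.3]
grip_width: 0.0252
finger_force: 0.0
```

Emit:
apply_moves([
  {"delta_rot": [0,0,6],"linear": [0.005,-0.003,0],"grip": 0},
  {"delta_rot": [0,0,6],"linear": [0.005,-0.003,0],"grip": 0},
  {"delta_rot": [0,0,6],"linear": [0.005,-0.003,0],"grip": 0},
  {"delta_rot": [0,0,6],"linear": [0.005,-0.003,0],"grip": 0},
  {"delta_rot": [0,0,6],"linear": [0.006,-0.004,0],"grip": 0},
])

```text
time: 10.95
tcp_pos: [0.5551, 0.1553, 0.2361]
ee_rot: [1.59, 2.709, 0.001]
contact_force: [-0.5, -0.1, 0.0]
grip_width: 0.0002
finger_force: 0.0
```

```bash
cat > look.py <<'E'
from h import *
import sys
k=sys.argv[1]
C={n:r.read_camera(n) for n in("top","scene","wrist")}
s=r.get_state();a=R.from_rotvec(s['ee_rot']).as_matrix()
print(s['time'],np.round(s['tcp_pos'],4),'yaw',np.degrees(np.arctan2(a[1,1],a[0,1])),s['contact_force'],s['grip_width'])
for n,c in C.items():
    for p,ar in blobs(c,'red',(0,0,640,480),8):
        for z in (.094,.104):
            q=onz(c,p,z);d=q[:2]-[.5044,.1858]
            if .055<np.hypot(*d)<.095: print(n,z,ar,'r',round(np.hypot(*d),4),'ang',round(np.degrees(np.arctan2(d[1],d[0])),1))
b=C["scene"]["image"][240:420,200:440]
cv2.imwrite(f"pics/v{k}.png",np.hstack([cv2.resize(C["wrist"]["image"],(400,300)),cv2.resize(b,(400,300),interpolation=cv2.INTER_CUBIC)]))
E
python3 look.py 3
```

```text
11.1 [0.5551 0.1552 0.2359] yaw 28.665477382191145 [-0.38564983 -0.43434533  0.25382121] -1.0035689435499841e-05
top 0.094 38 r 0.071 ang -58.9
top 0.104 38 r 0.0726 ang -60.1
top 0.094 38 r 0.0762 ang 174.5
top 0.104 38 r 0.0753 ang 176.5
scene 0.094 33 r 0.0826 ang -59.8
scene 0.104 33 r 0.0743 ang -60.1
scene 0.094 58 r 0.0732 ang 54.9
scene 0.104 58 r 0.0752 ang 59.9
scene 0.094 60 r 0.0707 ang -176.9
scene 0.104 60 r 0.0736 ang 178.2
wrist 0.094 506 r 0.0772 ang 59.7
wrist 0.104 506 r 0.0759 ang 59.8
wrist 0.094 492 r 0.0789 ang 179.1
wrist 0.104 492 r 0.0757 ang 178.1
wrist 0.094 364 r 0.0777 ang -61.7
wrist 0.104 364 r 0.074 ang -60.9
```

View pics/v3.png

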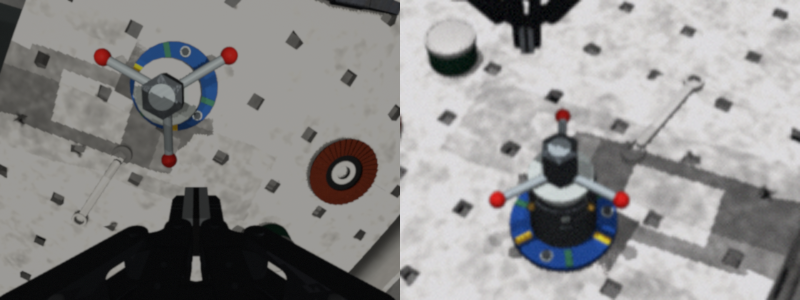

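Emit:
apply_moves([
  {"delta_rot": [0,0,0],"linear": [0.0005,0,-0.02],"grip": 0},
  {"delta_rot": [0,0,0],"linear": [0,0,-0.03],"grip": 0},
  {"delta_rot": [0,0,0],"linear": [0,0,-0.03],"grip": 0},
  {"delta_rot": [0,0,0],"linear": [0,0,-0.02],"grip": 0},
  {"delta_rot": [0,0,0],"linear": [0,0,-0.015],"grip": 0},
])

```text
time: 11.52
tcp_pos: [0.5535, 0.1555, 0.1179]
ee_rot: [-1.601, -2.7, 0.003]
contact_force: [0.5, 0.5, 0.1]
grip_width: -0.0001
finger_force: 0.0
```

Emit:
apply_moves([
  {"delta_rot": [0,0,0],"linear": [0,0,-0.015],"grip": 0},
  {"delta_rot": [0,0,0],"linear": [0,0,-0.01],"grip": 0},
  {"delta_rot": [0,0,0],"linear": [0,0,-0.01],"grip": 0},
  {"delta_rot": [0,0,0],"linear": [0,0,0],"grip": 0},
  {"delta_rot": [0,0,0],"linear": [0,0,0],"grip": 0},
])

```text
time: 11.93
tcp_pos: [0.5552, 0.1555, 0.0853]
ee_rot: [-1.599, -2.704, 0.0]
contact_force: [-0.1, 0.0, 0.3]
grip_width: 0.0004
finger_force: 0.0
```

```bash
python3 - <<'E'
import numpy as np
C=np.array([.5044,.1858])
def P(phi,s,rr=.052):
    a=np.radians(-60.6+phi);return C+rr*np.array([np.cos(a),np.sin(a)])+s*np.array([-np.sin(a),np.cos(a)])
prev=None
for phi,s in [(0,.03),(0,.02),(0,.014)]+[(-4*k,.014) for k in range(1,16)]:
    p=P(phi,s);print(phi,s,p.round(4),None if prev is None else ((p-prev)*1e3).round(1));prev=p
E
```

```text
0 0.03 [0.5561 0.1552] None
0 0.02 [0.5474 0.1503] [-8.7 -4.9]
0 0.014 [0.5421 0.1474] [-5.2 -2.9]
-4 0.014 [0.5394 0.1448] [-2.8 -2.5]
-8 0.014 [0.5364 0.1425] [-2.9 -2.3]
-12 0.014 [0.5333 0.1404] [-3.1 -2.1]
-16 0.014 [0.5301 0.1385] [-3.2 -1.9]
-20 0.014 [0.5267 0.1368] [-3.4 -1.7]
-24 0.014 [0.5232 0.1353] [-3.5 -1.4]
-28 0.014 [0.5197 0.1342] [-3.6 -1.2]
-32 0.014 [0.516  0.1332] [-3.6 -0.9]
-36 0.014 [0.5123 0.1325] [-3.7 -0.7]
-40 0.014 [0.5086 0.1321] [-3.7 -0.4]
-44 0.014 [0.5048 0.132 ] [-3.8 -0.2]
-48 0.014 [0.5011 0.1321] [-3.8  0.1]
-52 0.014 [0.4973 0.1324] [-3.7  0.4]
-56 0.014 [0.4936 0.133 ] [-3.7  0.6]
-60 0.014 [0.49   0.1339] [-3.7  0.9]
```

Emit:
apply_moves([
  {"delta_rot": [0,0,0],"linear": [-0.004,-0.0025,0],"grip": 0},
  {"delta_rot": [0,0,0],"linear": [-0.004,-0.0025,0],"grip": 0},
  {"delta_rot": [0,0,0],"linear": [-0.003,-0.002,0],"grip": 0},
  {"delta_rot": [0,0,0],"linear": [-0.002,-0.001,0],"grip": 0},
  {"delta_rot": [0,0,0],"linear": [0,0,0],"grip": 0},
])

```text
time: 12.35
tcp_pos: [0.5426, 0.1471, 0.0861]
ee_rot: [1.598, 2.703, 0.001]
contact_force: [1.0, 0.2, 0.5]
grip_width: -0.0
finger_force: 0.4
```

Emit:
apply_moves([
  {"delta_rot": [0,0,-4],"linear": [-0.0028,-0.0025,0],"grip": 0},
  {"delta_rot": [0,0,-4],"linear": [-0.0029,-0.0023,0],"grip": 0},
  {"delta_rot": [0,0,-4],"linear": [-0.0031,-0.0021,0],"grip": 0},
  {"delta_rot": [0,0,-4],"linear": [-0.0032,-0.0019,0],"grip": 0},
  {"delta_rot": [0,0,-4],"linear": [-0.0034,-0.0017,0],"grip": 0},
])

```text
time: 12.77
tcp_pos: [0.5295, 0.1363, 0.0869]
ee_rot: [2.044, 2.379, 0.005]
contact_force: [6.8, -3.1, 1.0]
grip_width: 0.0002
finger_force: 2.9
```

```bash
python3 look.py 4
```

```text
12.9167 [0.5283 0.1364 0.0864] yaw 8.841399261410356 [ 3.75757696 -1.35354456  1.33567151] 6.966717453469417e-05
top 0.094 38 r 0.0722 ang -80.5
top 0.104 38 r 0.0741 ang -80.9
top 0.094 36 r 0.0776 ang 160.8
top 0.104 36 r 0.0761 ang 162.8
scene 0.094 53 r 0.0729 ang 34.2
scene 0.104 53 r 0.0724 ang 39.9
scene 0.094 76 r 0.0711 ang 164.3
scene 0.104 76 r 0.0756 ang 160.7
wrist 0.094 2728 r 0.0771 ang 38.8
wrist 0.104 2728 r 0.0735 ang 39.6
wrist 0.094 2480 r 0.084 ang 162.4
wrist 0.104 2480 r 0.0776 ang 160.8
```

View pics/v4.png

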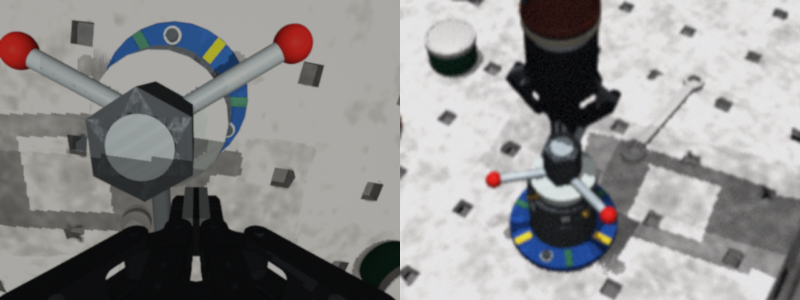

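Emit:
apply_moves([
  {"delta_rot": [0,0,-4],"linear": [-0.0035,-0.0014,0],"grip": 0},
  {"delta_rot": [0,0,-4],"linear": [-0.0036,-0.0012,0],"grip": 0},
  {"delta_rot": [0,0,-4],"linear": [-0.0036,-0.0009,0],"grip": 0},
  {"delta_rot": [0,0,-4],"linear": [-0.0037,-0.0007,0],"grip": 0},
  {"delta_rot": [0,0,-4],"linear": [-0.0037,-0.0004,0],"grip": 0},
])

```text
time: 13.33
tcp_pos: [0.5106, 0.1314, 0.0864]
ee_rot: [2.426, 1.99, 0.003]
contact_force: [4.6, -5.8, 2.1]
grip_width: 0.0002
finger_force: 3.0
```

Emit:
apply_moves([
  {"delta_rot": [0,0,-4],"linear": [-0.0038,-0.0002,0],"grip": 0},
  {"delta_rot": [0,0,-3],"linear": [-0.0028,0,0],"grip": 0},
  {"delta_rot": [0,0,0],"linear": [0,0,0],"grip": 0},
  {"delta_rot": [0,0,0],"linear": [0,0,0],"grip": 0},
  {"delta_rot": [0,0,0],"linear": [0,0,0],"grip": 0},
])

```text
time: 13.75
tcp_pos: [0.502, 0.1323, 0.0851]
ee_rot: [-2.542, -1.846, 0.001]
contact_force: [0.5, 0.5, -0.7]
grip_width: 0.0002
finger_force: 0.0
```

```bash
python3 look.py 5
```

```text
13.9 [0.5022 0.1322 0.0852] yaw -18.086705204270363 [-0.31013023  0.46028986 -0.04177989] 0.00019361006088070788
top 0.094 32 r 0.0753 ang 7.1
top 0.104 32 r 0.0742 ang 5.0
top 0.094 40 r 0.0731 ang -113.3
top 0.104 40 r 0.0748 ang -112.5
scene 0.094 39 r 0.0741 ang -113.8
scene 0.104 39 r 0.0695 ang -118.7
scene 0.094 48 r 0.075 ang 6.5
scene 0.104 48 r 0.0711 ang 11.7
scene 0.094 98 r 0.0746 ang 126.3
scene 0.104 98 r 0.0808 ang 126.1
wrist 0.094 2314 r 0.0764 ang 126.7
wrist 0.104 2314 r 0.0711 ang 124.8
wrist 0.094 2278 r 0.0758 ang 6.9
wrist 0.104 2278 r 0.0721 ang 7.9
wrist 0.094 13 r 0.0687 ang -118.5
wrist 0.104 13 r 0.0615 ang -117.8
```

Emit:
apply_moves([
  {"delta_rot": [0,0,0],"linear": [0.006,-0.004,0],"grip": 0},
  {"delta_rot": [0,0,0],"linear": [0.008,-0.005,0],"grip": 0},
  {"delta_rot": [0,0,0],"linear": [0.004,-0.003,0.01],"grip": 0},
  {"delta_rot": [0,0,0],"linear": [0,0,0.03],"grip": 0},
  {"delta_rot": [0,0,0],"linear": [0,0,0.03],"grip": 0},
])

```text
time: 14.32
tcp_pos: [0.5197, 0.1192, 0.1552]
ee_rot: [-2.543, -1.841, 0.005]
contact_force: [1.0, -0.4, 0.1]
grip_width: 0.0002
finger_force: 0.0
```

Emit:
apply_moves([
  {"delta_rot": [0,0,0],"linear": [0,0,0.03],"grip": 0},
  {"delta_rot": [0,0,0],"linear": [0,0,0.03],"grip": 0},
  {"delta_rot": [0,0,0],"linear": [0,0,0.02],"grip": 0},
  {"delta_rot": [0,0,0],"linear": [0,0,0],"grip": 0},
  {"delta_rot": [0,0,0],"linear": [0,0,0],"grip": 0},
])

```text
time: 14.73
tcp_pos: [0.5218, 0.1198, 0.2378]
ee_rot: [2.542, 1.842, 0.006]
contact_force: [-1.1, 0.8, -0.3]
grip_width: 0.0002
finger_force: 0.0
```

```bash
python3 look.py 6
```

```text
14.8833 [0.5196 0.1198 0.234 ] yaw -18.16054933892105 [ 0.01989119 -0.53195407  0.18094991] -0.00010037938743594052
top 0.094 37 r 0.0728 ang -113.0
top 0.104 37 r 0.0746 ang -112.3
top 0.094 8 r 0.0787 ang 123.5
top 0.104 8 r 0.0757 ang 124.7
scene 0.094 40 r 0.0745 ang -113.6
scene 0.104 40 r 0.0698 ang -118.5
scene 0.094 48 r 0.075 ang 6.5
scene 0.104 48 r 0.0711 ang 11.7
scene 0.094 90 r 0.0744 ang 126.1
scene 0.104 90 r 0.0806 ang 125.9
wrist 0.094 467 r 0.0755 ang 126.4
wrist 0.104 467 r 0.0722 ang 125.4
wrist 0.094 476 r 0.075 ang 7.0
wrist 0.104 476 r 0.0739 ang 7.1
wrist 0.094 357 r 0.0748 ang -113.3
wrist 0.104 357 r 0.0714 ang -112.3
```

View pics/v6.png

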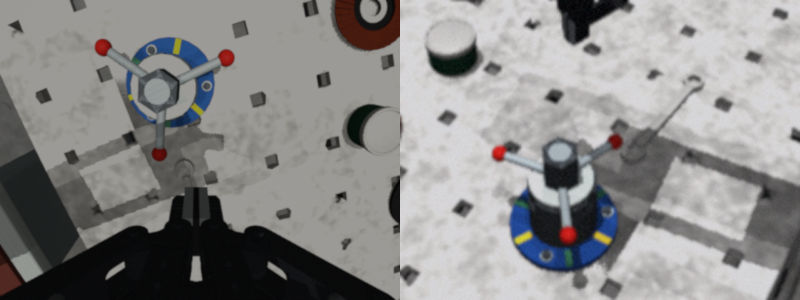

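The picture shows the hub upright with its spokes over the green marks and its balls at z = 0.094. It is locked in the notches and the gripper is clear.

```bash
python3 -c "
from workcell import r
print(r.job_done())"
```

```text
the job is handed in; nothing more can be done
None
```

The hub is locked in the socket's notches over the green marks: lowered onto the track, released, then pushed round clockwise by a spoke. The job was handed in at about 15 s with the gripper clear and no bystander pushed.

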